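# Raise the lab lift with its folding crank

## Robot

A 6-joint arm with a two-finger parallel gripper is mounted at the origin on a cart in front of the work surface, level with it; the furniture and walls round the work are solid. World frame = base frame: x ahead of the robot, y to its left, z up, the work surface at z = 0. Lengths are in mm, angles in rad, forces in N, time in s.
With the tool pointing down it reaches from about 350 to 975 mm from the base axis. Payload 7.1 kg.
Tool frame: the origin (TCP) lies at the centre of the arm's flange, where the gripper is bolted on; the fingertips stand 182 mm ahead of it and the grasp point (between the pads) lies 163 mm ahead of it; x points along the fingers, y is the direction in which the jaws open and shut, and the axes are right-handed (so a half turn about x gives the same grasp; the last joint's range is limited). The gripper opens to 88 mm and grips with 3 to 60 N. Pads are 20 mm wide; open, the fingers measure 115 mm over their backs; the gripper's body (75 mm by 178 mm) begins 61 mm behind the grasp point.
Start: joints at [1.158, 0.423, 1.63, -0, 1.089, -0.019], TCP at [239.781, 577.158, 404.675] pointing down, gripper open.
Joint ranges: [-3, 3], [-0.9, 2.11], [0.09, 2.58], [-1.31, 4.45], [0.11, 2.69], [-2.54, 2.54]. Speed limits (rad/s): [2.39, 2.39, 3.01, 3.14, 3.14, 3.14].

## Interface

Orientations are given as a rotation vector (axis times angle).
In Python, from workcell import readout, viewer, workorder, models gives the robot as it stands. The module is installed in compiled form; this text tells all that it offers.
- The arm moves only by the tool apply_moves, never from a script. Its argument "commands" is a list that holds one entry, the list of rows, each a list of 4 numbers: the shift along the world's x, y, z in m, then the turn about the world's z in rad. A call has 1 to 8 rows; each row is the pose to reach, as a shift and turn from the pose commanded when the call began; what a row does not reach only later rows make up. A row lasts 1/8 s, in which the tool goes at most 62.5 mm and 10.7 degrees, less where a joint would pass 70% of its speed; a pose out of reach is approached as far as the arm can. A call with a gripper value outside its range is refused whole. "gripper" is the finger opening in m, from 0 to 0.0878, set as the call begins (left out, the last holds). The fingers move at their own pace and stop on an object; the grip force is fixed at half the most. Time passes only in rows, so rows that repeat a pose let the fingers close. It gives the time, the measured TCP pose, the force and the opening at its end, in the units of the state.
- readout.get_obs(): the state, without advancing time (a new reading comes with each control period).
- viewer.get_image(name): name is "side" or "top" or "wrist"; returns a dict with "color" (384x512x3 uint8, red, green, blue), "vertical_fov" (degrees; the focal length in pixels is half the picture's height over the tangent of half this angle, whatever the lens; pixels are square), "cx", "cy" (the principal point, pixels), "rvec" (rotation vector, rad) and "tvec" (3), from world to camera coordinates, as OpenCV has them. Camera axes: x right, y down, z forward; pixel columns grow to the right and rows downward; lengths in mm; the calibration is good to about 2 mm. A picture is of the moment at which its call begins. There is no depth.
- workorder.close_job(): hands the job in, once; it reports no verdict.
Trained networks look in the newest picture that a camera, given by its name, has taken for a name from the list of things; names that differ only in an ending like _2 or _b are one class to them, and where a whole thing is asked for, a point or a joint stands for the part that bears it (a point fixed in the world has none). Each returns a list of dicts, best first, with "conf" (0 to 1); they miss things now and then, are a little off and sometimes report something else, mostly with a low value. They report only what shows in the picture. A call takes as long as a camera call.
- models.search_frame(camera, label): "position" ([x, y, z] in mm, in world coordinates, good to about 4 mm: the middle of the surface that is visible of it).
- models.place_of(camera, label): "position" ([x, y, z] in mm, in world coordinates, good to about 4 mm: a listed point, or the origin of a listed thing).
The state is a dict: "t": time; "qpos": joint angles; "qvel": joint speeds; "joint_torque": joint torques, N m; "ee_pos": TCP position; "orientation": TCP orientation; "ft_force": force on the tool from outside, world axes, zero at the start; "moment": the same for the moment, N m; "width": finger opening in mm.
Only numpy, scipy, OpenCV 4.12 (cv2) and the standard library are available. Lean on these libraries where they do the work, as an engineer would, in place of code of your own. Each camera call takes 0.05 s, during which the arm holds its last target.

## Task

Two small lab lifts stand on the bench. On the one that carries the brown vial with the red cap, unfold the crank's orange-knobbed handle until it stands straight up, and then turn the crank clockwise, seen from above, as far as it goes, so that the platform is fully raised with the vial still standing on it. Leave the handle unfolded and let go.

Things in the scene. Friction and masses are not known exactly. Their poses are not given: they have to be found in the camera images.
- crank (a joint): Crank of the lift with the red-capped vial: a steel arm on a vertical axis, 62 mm from axis to handle hinge, 12 mm wide, its top 13 mm below the hinge. 0 = platform down (start); grows clockwise seen from above (rad); hard stop at 1.6 = platform fully up. Stays where left; takes about 2 N at the handle. From 0 to 1.6 the arm sweeps across the side facing the robot, away from the platform.
- handle (a joint): Handle of that crank: a thin steel stem with an orange ball knob on its free end; hinged at the arm's outer end, hinge axis level and across the arm. 0 = folded flat over the arm, knob near the crank axis; grows as the knob is lifted up and outwards about the hinge (rad); hard stop at 1.57 = standing straight up. Turns lightly (under 1 N) and stays where left. Starts 0 to 0.15 open.
- crank_hub (a point): Point on that crank's vertical axis, at the height of the handle's hinge, 124 mm above the bench; fixed. The white gearbox below it (64 x 70 mm) has its top 87 mm above the bench; the end of the crank's shaft (20 mm across) is 10 mm below this point.
- handle_knob (a point): Centre of the orange ball knob (20 mm across) of that handle; the ball turns freely on a pin parallel to the handle's hinge, so it pivots in the fingers as the handle swings. It is 40 mm from the handle's hinge. Folded flat it lies 22 mm from the crank axis, on the same side as the hinge and at the hinge's height. More than 25 mm is free on both sides of it, down to the gearbox top.
- vial_mid (a point): Centre (half-way up) of the brown vial with the red cap, 22 mm across and 48 mm high, standing loose on the 90 mm square steel platform of that lift (platform top 70 mm above the bench when down, its centre 117 mm from the crank axis). The other lift, of the same make, carries a clear beaker. The vial's z axis points up while it stands.

How it is judged (in metres and radians):
On the way:
1. the handle is unfolded to within 15 degrees of its upright stop before the crank is turned (crank still below 0.6 rad) (value of joint handle above 1.3 rad and value of joint crank below 0.6 rad), for 0.1 s.
At the end, for the whole second after the job is handed in: The crank is within 0.2 rad (11 degrees) of its clockwise stop at 1.6 rad and at rest, the handle is still unfolded (above 1.2 rad), and the red-capped vial stands upright (within 14 degrees) on the raised platform, its centre more than 115 mm above the bench (value of joint crank above 1.4 rad and velocity of joint crank below 0.1 rad/s and value of joint handle above 1.2 rad and angle between vial_mid's own z axis and vertical below 0.25 rad and height (world z) of vial_mid above 0.115 m); the robot touches nothing.
It fails at once if the red-capped vial is tipped over (angle between vial_mid's own z axis and vertical above 0.6 rad).
It also fails if it takes over 40 s, if anything falls off the work surface, if the arm or the gripper's body presses on something with over 40 N, if the wrist force passes 120 N, or if a joint passes its speed limit or range.

## Working session

There is one attempt and no reset: what is moved stays moved. The work goes in short steps, Python scripts to look and compute and a tool call to move; the robot and the scene stay as the last step left them, time stands still between calls to the robot, and variables do not carry over. Pictures are saved under pics/ and viewed, and the job is handed in when it is done.

Besides the shell and the picture viewer there is one more tool, called after ">>>" in YAML: its name, and indented under it one key for each argument. apply_moves: Moves the arm, as the interface text tells. Its arguments: {"type":"object","properties":{"commands":{"type":"array","items":{"type":"array","items":{"type":"array","items":{"type":"number"}}}},"gripper":{"type":"number"}},"required":["commands"]}

```bash
mkdir -p pics; python3 - <<'E'
from workcell import readout, viewer, models
import cv2
o=readout.get_obs(); print(o['t'],o['ee_pos'],o['orientation'],o['width'])
for c in ['side','top']:
    im=viewer.get_image(c); cv2.imwrite(f'pics/{c}0.png',im['color'][:,:,::-1])
    for l in ['crank_hub','handle_knob','vial_mid']:
        for r in models.place_of(c,l)[:2]: print(c,l,r)
E
```

```text
0.0 [239.66011399 576.9133276  403.88315242] [ 0.30773536  1.54900404 -0.31014748] 87.81910684849193
side crank_hub {'position': [565.9, 251.6, 118.3], 'conf': 0.66}
side handle_knob {'position': [545.0, 232.6, 129.6], 'conf': 0.44}
side vial_mid {'position': [673.3, 267.5, 89.3], 'conf': 0.86}
side vial_mid {'position': [548.7, 231.3, 128.3], 'conf': 0.59}
top crank_hub {'position': [564.1, 245.4, 125.3], 'conf': 0.65}
top handle_knob {'position': [548.0, 232.9, 125.6], 'conf': 0.44}
top vial_mid {'position': [670.7, 261.8, 89.7], 'conf': 0.57}
```

View pics/side0.png

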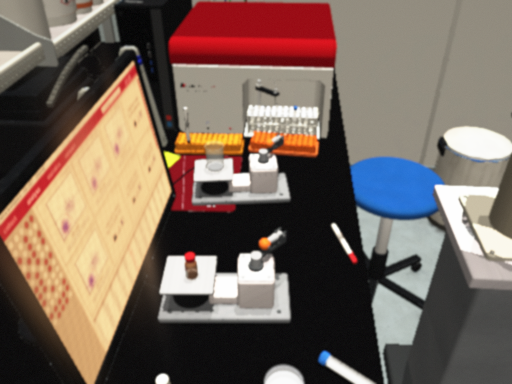

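View pics/top0.png

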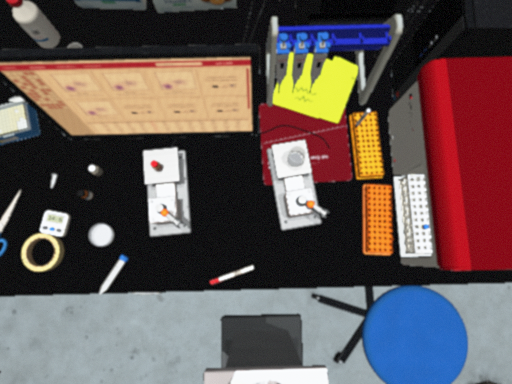

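```bash
cat > h.py <<'E'
import numpy as np, cv2
from workcell import viewer, models, readout
def P(im):
    h=im['color'].shape[0]; f=h/2/np.tan(np.radians(im['vertical_fov'])/2)
    return np.array([[f,0,im['cx']],[0,f,im['cy']],[0,0,1]]),cv2.Rodrigues(np.array(im['rvec'],float))[0],np.array(im['tvec'],float)
def px2w(im,u,v,z):
    K,R,t=P(im); d=R.T@np.linalg.inv(K)@[u,v,1]; c=-R.T@t
    return c+d*(z-c[2])/d[2]
def w2px(im,p):
    K,R,t=P(im); q=K@(R@np.array(p)+t); return q[:2]/q[2]
def blob(im,box,z=None):
    u0,v0,u1,v1=box
    hsv=cv2.cvtColor(im['color'],cv2.COLOR_RGB2HSV)[v0:v1,u0:u1]
    m=cv2.inRange(hsv,(6,140,110),(18,255,255)); 
    ys,xs=np.nonzero(m); return (xs.mean()+u0,ys.mean()+v0,len(xs))
def crop(im,box,s,name):
    u0,v0,u1,v1=box
    cv2.imwrite(name,cv2.resize(im['color'][v0:v1,u0:u1,::-1],None,fx=s,fy=s,interpolation=cv2.INTER_CUBIC))
E
python3 - <<'E'
from h import *
for c,b in [('top',(135,140,200,245)),('side',(150,220,300,330))]:
    im=viewer.get_image(c); crop(im,b,5,f'pics/{c}1.png')
    B=blob(im,(150,200,185,225) if c=='top' else (250,225,300,260)); print(c,B,px2w(im,B[0],B[1],126), w2px(im,[565,247,124]), w2px(im,[565,247,114]),w2px(im,[0,0,0]),-P(im)[1].T@P(im)[2])
E
```

```text
top (np.float64(164.16129032258064), np.float64(212.1290322580645), 31) [547.46246715 232.87552037 126.        ] [158.61070216 205.12162239] [159.72591717 205.6690074 ] [266.56374466 432.6863914 ] [447.5362177   19.49069363 955.50437029]
side (np.float64(263.9306930693069), np.float64(243.07920792079207), 101) [546.51223249 231.6612717  126.        ] [252.40190752 249.4483818 ] [252.44631638 253.82766658] [519.60141483 228.8667848 ] [510.84540524 827.99693493 655.07147809]
```

View pics/top1.png

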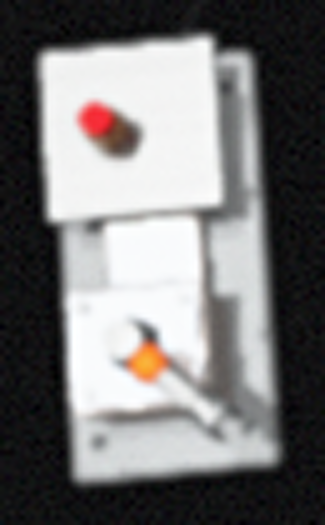

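View pics/side1.png

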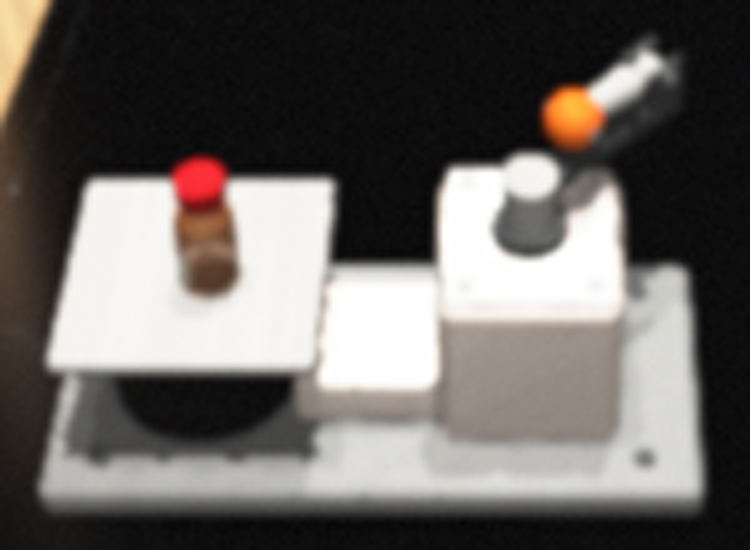

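```bash
python3 - <<'E'
from h import *
from scipy.spatial.transform import Rotation as R
t=viewer.get_image('top'); s=viewer.get_image('side')
h1=px2w(t,135+125/5,140+341/5,114); h2=px2w(s,150+530/5,220+178/5,114); print('hub',h1,h2)
# gearbox top corners in top crop
g=np.array([px2w(t,135+u/5,140+v/5,87)[:2] for u,v in [(70,290),(198,284),(207,402),(77,414)]]);print(g,g.mean(0))
gs=np.array([px2w(s,150+u/5,220+v/5,87)[:2] for u,v in [(452,168),(612,165),(622,308),(440,312)]]);print(gs,gs.mean(0))
pl=np.array([px2w(t,135+u/5,140+v/5,70)[:2] for u,v in [(38,52),(214,38),(220,205),(47,220)]]);print('plat',pl.mean(0))
print('hinge end',px2w(t,135+232/5,140+428/5,116), px2w(s,150+660/5,220+55/5,124))
print('tool axes',R.from_rotvec(readout.get_obs()['orientation']).as_matrix().round(3))
E
```

```text
hub [558.77286938 246.22212028 114.        ] [558.62274699 250.89481496 114.        ]
[[588.95289021 281.65617509]
 [590.4164563  217.23038648]
 [530.62627896 212.0652777 ]
 [526.25509021 276.73510667]] [559.06267892 246.92173648]
[[589.22819308 219.08096347]
 [532.2827603  213.09665223]
 [525.41887127 282.41751644]
 [585.72666588 288.95209453]] [558.16412263 250.88680667]
plat [676.53096978 257.58967114]
hinge end [515.0053278  193.48123398 116.        ] [516.81820366 194.90074881 124.        ]
tool axes [[ 0.     0.384  0.923]
 [ 0.     0.923 -0.384]
 [-1.     0.    -0.   ]]
```

>>> apply_moves:
  commands:
    - [[0.02,-0.02,0,0.08],[0.06,-0.07,0,0.24],[0.105,-0.12,0,0.4],[0.15,-0.17,0,0.56],[0.195,-0.22,0,0.72],[0.24,-0.27,0,0.88],[0.275,-0.31,0,1.04],[0.295,-0.335,0,1.18]]
  gripper: 0.05

```text
t: 1.6
ee_pos: [536.3, 240.0, 404.9]
orientation: [-0.617, 1.481, 0.617]
ft_force: [0.2, 0.1, -0.3]
width: 49.8
```

>>> apply_moves:
  commands:
    - [[0.007,-0.007,-0.005,0.07],[0.011,-0.011,-0.02,0.105],[0.011,-0.011,-0.035,0.105],[0.011,-0.011,-0.035,0.105],[0.011,-0.011,-0.035,0.105]]

```text
t: 2.22
ee_pos: [545.7, 231.6, 369.9]
orientation: [-0.696, 1.456, 0.696]
ft_force: [0.1, -0.7, 0.0]
width: 49.9
```

```bash
python3 - <<'E'
from h import *
from scipy.spatial.transform import Rotation as R
o=readout.get_obs(); print(o['t'],o['ee_pos'],o['qpos'],R.from_rotvec(o['orientation']).as_matrix().round(3))
im=viewer.get_image('wrist'); cv2.imwrite('pics/wrist1.png',im['color'][:,:,::-1])
print([w2px(im,[x,y,z]) for x,y,z in [(546,231.5,126),(519.7,199.5,124),(558.7,247.7,114)]])
print(models.place_of('wrist','handle_knob'),models.place_of('wrist','crank_hub'))
E
```

```text
2.225 [545.6933517  231.55349131 369.87102348] [ 3.81227184e-01  4.17974801e-01  1.72992458e+00 -5.61197248e-06
  9.93568314e-01 -2.08097287e+00] [[ 0.    -0.778  0.628]
 [ 0.     0.628  0.778]
 [-1.    -0.     0.   ]]
[array([258.93771042, 207.75067658]), array([259.40488585, 153.9820618 ]), array([259.32000473, 225.937238  ])]
[{'position': [546.4, 232.7, 128.9], 'conf': 0.57}] [{'position': [563.9, 252.6, 124.4], 'conf': 0.85}]
```

View pics/wrist1.png

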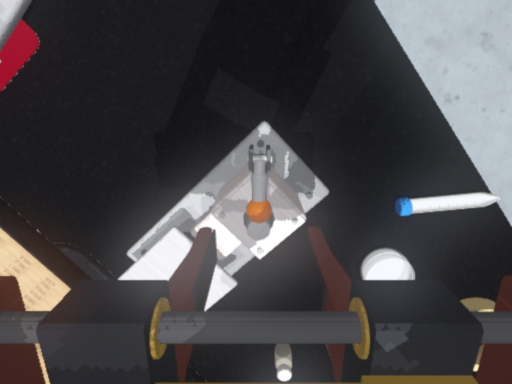

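>>> apply_moves:
  commands:
    - [[0.0015,0.002,-0.02,0],[0.0015,0.002,-0.04,0],[0.0015,0.002,-0.06,0],[0.0015,0.002,-0.07,0],[0.0015,0.002,-0.077,0],[0.0015,0.002,-0.077,0]]

```text
t: 3.12
ee_pos: [547.3, 233.2, 292.3]
orientation: [-0.696, 1.457, 0.696]
ft_force: [-0.3, 0.9, -0.4]
width: 50.0
```

>>> apply_moves:
  commands:
    - [[0,0,0,0],[0,0,0,0],[0,0,0,0],[0,0,0,0],[0,0,0,0]]
  gripper: 0.01

```text
t: 3.75
ee_pos: [547.5, 233.1, 292.9]
orientation: [-0.696, 1.456, 0.695]
ft_force: [1.9, -0.7, 0.6]
width: 18.3
```

```bash
python3 - <<'E'
from h import *
o=readout.get_obs(); print(o['t'],o['ee_pos'],o['ft_force'],o['width'])
im=viewer.get_image('wrist'); cv2.imwrite('pics/wrist2.png',im['color'][:,:,::-1])
im=viewer.get_image('side'); crop(im,(150,150,330,330),3.3,'pics/side2.png')
E
```

```text
3.75 [547.48444186 233.08899179 292.88791946] [ 1.85798489 -0.70972785  0.58370834] 18.28940807719423
```

View pics/wrist2.png

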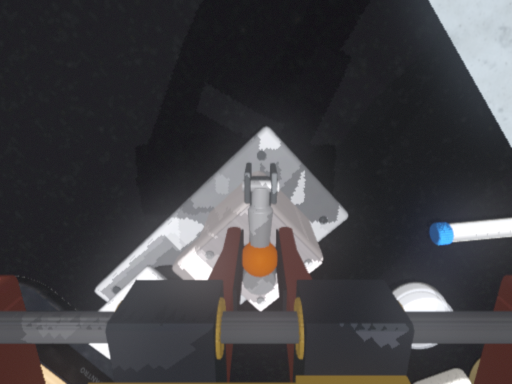

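View pics/side2.png

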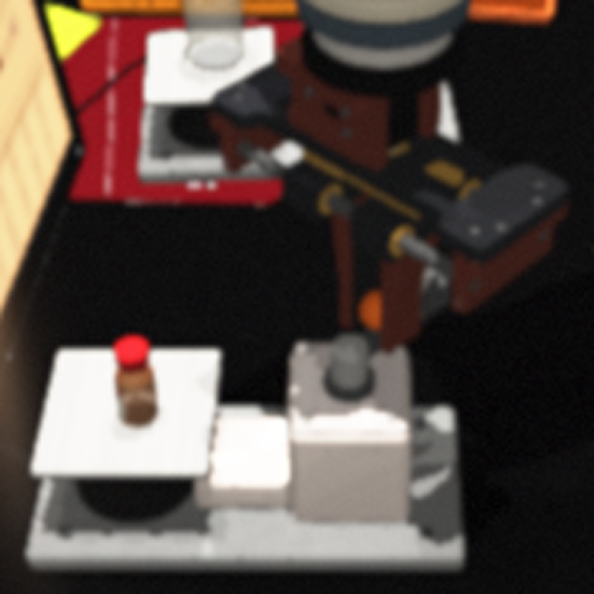

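>>> apply_moves:
  commands:
    - [[-0.0007,-0.0009,0.007,0],[-0.003,-0.0037,0.0164,0],[-0.0067,-0.0082,0.0245,0],[-0.0115,-0.0142,0.0309,0],[-0.0115,-0.0142,0.0309,0]]

```text
t: 4.47
ee_pos: [535.8, 218.9, 325.6]
orientation: [-0.695, 1.454, 0.695]
ft_force: [1.8, 4.2, 6.6]
width: 18.1
```

>>> apply_moves:
  commands:
    - [[-0.0022,-0.0028,0.002,0],[-0.0045,-0.0055,0.0036,0],[-0.007,-0.0085,0.005,0],[-0.0093,-0.0115,0.0057,0],[-0.0115,-0.0142,0.0061,0],[-0.0136,-0.0168,0.0063,0],[-0.0145,-0.0178,0.0063,0],[-0.0145,-0.0178,0.0063,0]]

```text
t: 5.48
ee_pos: [521.5, 201.6, 332.2]
orientation: [-0.694, 1.453, 0.696]
ft_force: [0.6, 4.4, 11.7]
width: 18.5
```

```bash
python3 - <<'E'
from h import *
o=readout.get_obs(); print(o['t'],o['ee_pos'],o['ft_force'],o['width'])
im=viewer.get_image('wrist'); cv2.imwrite('pics/wrist3.png',im['color'][:,:,::-1])
im=viewer.get_image('side'); crop(im,(150,150,330,330),3.3,'pics/side3.png')
print(models.place_of('side','handle_knob'),models.place_of('wrist','handle_knob'))
E
```

```text
5.475 [521.52653578 201.57253496 332.17453041] [ 0.5581103   4.36824523 11.69287639] 18.479970682648517
[{'position': [524.1, 202.8, 166.1], 'conf': 0.59}] [{'position': [519.4, 202.9, 165.4], 'conf': 0.62}]
```

View pics/wrist3.png

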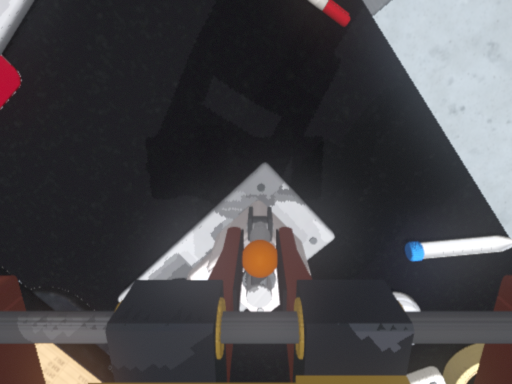

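View pics/side3.png

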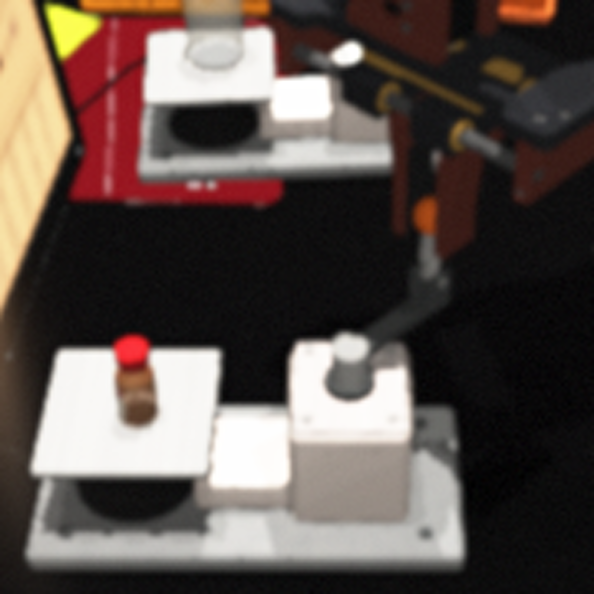

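>>> apply_moves:
  commands:
    - [[0,0,0.0025,0],[-0.0006,-0.0008,0.003,0],[-0.0013,-0.0016,0.003,0],[-0.0013,-0.0016,0.003,0]]

```text
t: 6.18
ee_pos: [520.7, 200.8, 332.7]
orientation: [-0.693, 1.451, 0.696]
ft_force: [10.7, 13.3, -14.4]
width: 18.5
```

>>> apply_moves:
  commands:
    - [[0.0007,0.0008,-0.0006,0],[-0.0039,0.0049,-0.0006,-0.1],[-0.0081,0.0095,-0.0006,-0.2],[-0.0119,0.0145,-0.0006,-0.3],[-0.0151,0.0198,-0.0006,-0.4],[-0.0151,0.0198,-0.0006,-0.4]]

```text
t: 6.92
ee_pos: [505.6, 220.1, 332.6]
orientation: [-0.383, 1.532, 0.385]
ft_force: [9.8, 6.5, -9.4]
width: 18.4
```

```bash
python3 - <<'E'
from h import *
o=readout.get_obs(); print(o['t'],o['ee_pos'],o['ft_force'],o['moment'],o['width'])
im=viewer.get_image('wrist'); cv2.imwrite('pics/wrist4.png',im['color'][:,:,::-1])
im=viewer.get_image('side'); crop(im,(150,150,330,330),3.3,'pics/side4.png')
E
```

```text
6.925 [505.60075028 220.10627075 332.60674711] [ 9.75150373  6.5272572  -9.37793823] [ 1.25508062 -1.68348032  0.06083663] 18.438489591204362
```

View pics/side4.png

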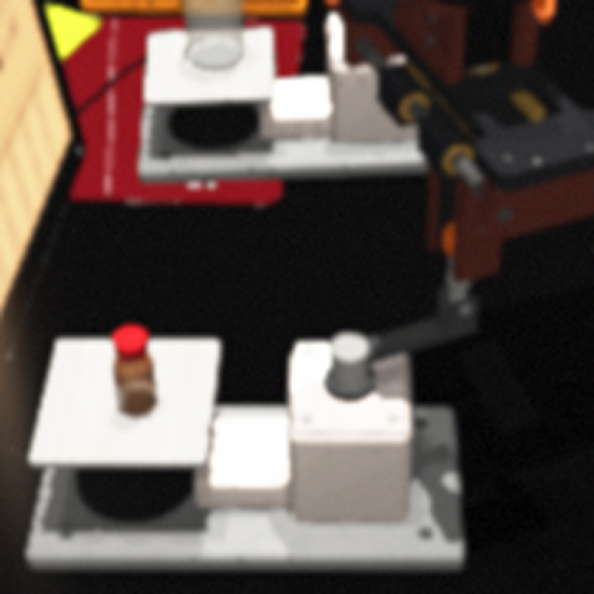

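View pics/wrist4.png

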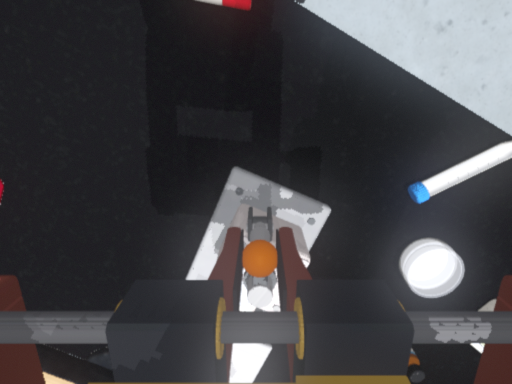

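>>> apply_moves:
  commands:
    - [[-0.0022,0.0058,-0.0004,-0.1],[-0.0043,0.0116,-0.0004,-0.2],[-0.0057,0.0175,-0.0004,-0.3],[-0.0066,0.0237,-0.0004,-0.4],[-0.0069,0.0299,-0.0004,-0.5],[-0.0065,0.036,-0.0004,-0.6],[-0.0065,0.036,-0.0004,-0.6]]

```text
t: 7.9
ee_pos: [498.9, 255.6, 332.5]
orientation: [0.086, 1.566, -0.085]
ft_force: [7.3, 2.3, -3.1]
width: 18.3
```

>>> apply_moves:
  commands:
    - [[0.0012,0.0061,-0.0002,-0.1],[0.003,0.0121,-0.0002,-0.2],[0.0051,0.018,-0.0002,-0.3],[0.0077,0.0234,-0.0002,-0.4],[0.011,0.0286,-0.0002,-0.5],[0.0125,0.0306,-0.0002,-0.54],[0.0125,0.0306,-0.0002,-0.54]]

```text
t: 8.78
ee_pos: [510.7, 286.1, 332.4]
orientation: [0.508, 1.51, -0.507]
ft_force: [1.0, 3.8, 3.3]
width: 18.0
```

```bash
python3 - <<'E'
from h import *
o=readout.get_obs(); print(o['t'],o['ee_pos'],o['ft_force'],o['moment'],o['qpos'])
im=viewer.get_image('side'); crop(im,(150,150,330,330),3.3,'pics/side5.png')
im=viewer.get_image('top'); crop(im,(110,120,210,245),4.5,'pics/top5.png')
print(models.place_of('side','vial_mid')[:1])
E
```

```text
8.775 [510.72730393 286.05833397 332.38310946] [1.0450633  3.76159058 3.31797005] [ 0.58525181 -0.33564671  0.27973811] [ 4.90180148e-01  4.57307362e-01  1.77077093e+00  3.14338724e-04
  9.12664203e-01 -4.32945063e-01]
[{'position': [670.3, 270.0, 114.1], 'conf': 0.8}]
```

View pics/side5.png

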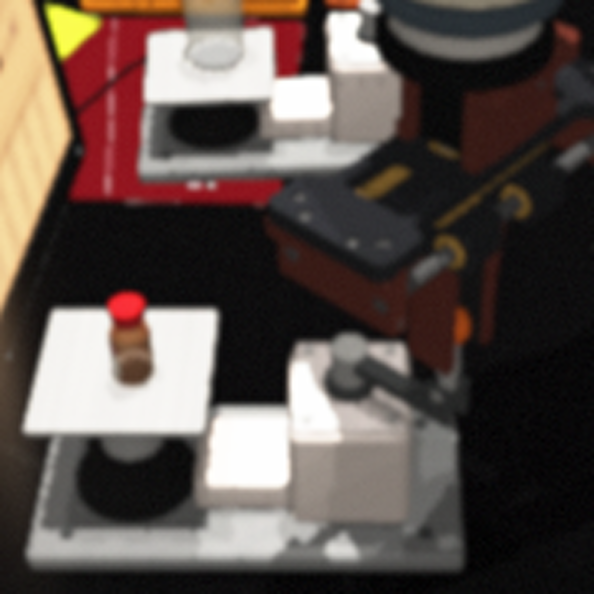

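>>> apply_moves:
  commands:
    - [[0.0015,0.002,0,-0.04],[0.003,0.004,0,-0.08],[0.003,0.004,0,-0.08]]

```text
t: 9.3
ee_pos: [514.1, 290.0, 332.3]
orientation: [0.57, 1.494, -0.569]
ft_force: [2.7, 4.1, 5.9]
width: 18.0
```

>>> apply_moves:
  commands:
    - [[0.0018,0.002,0,-0.04],[0.0036,0.004,0,-0.08],[0.0036,0.004,0,-0.08]]

```text
t: 9.68
ee_pos: [516.6, 292.3, 332.0]
orientation: [0.628, 1.479, -0.636]
ft_force: [-1.5, -9.5, 11.5]
width: 18.6
```

```bash
python3 - <<'E'
from h import *
im=viewer.get_image('wrist'); cv2.imwrite('pics/wrist6.png',im['color'][:,:,::-1])
im=viewer.get_image('side'); crop(im,(150,150,330,330),3.3,'pics/side6.png')
print(models.place_of('side','vial_mid')[:1])
E
```

```text
[{'position': [674.1, 265.0, 120.0], 'conf': 0.59}]
```

View pics/side6.png

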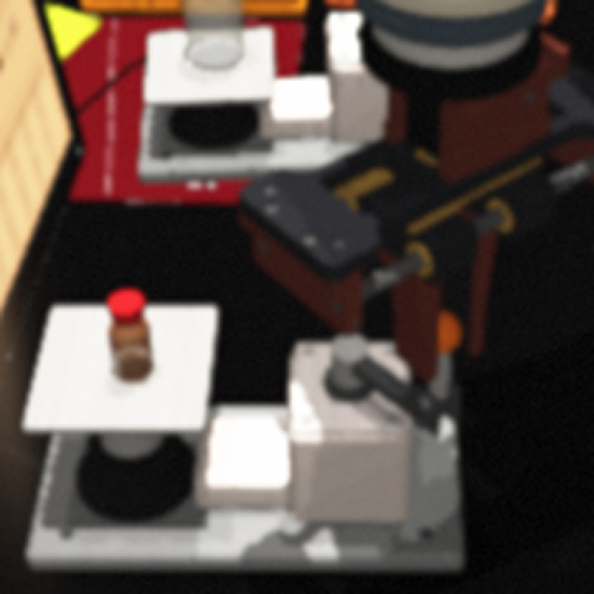

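View pics/wrist6.png

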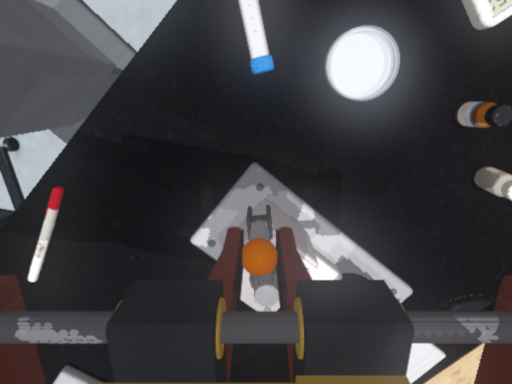

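>>> apply_moves:
  commands:
    - [[-0.0005,-0.0008,0.001,0],[-0.0005,-0.0008,0.001,0],[-0.0005,-0.0008,0.001,0],[-0.0005,-0.0008,0.001,0]]
  gripper: 0.045

```text
t: 10.32
ee_pos: [516.9, 293.2, 332.4]
orientation: [0.632, 1.477, -0.632]
ft_force: [0.1, 0.3, 0.1]
width: 44.9
```

>>> apply_moves:
  commands:
    - [[0,0,0.01,0],[0,0,0.03,0],[0,0,0.06,0],[-0.01,0,0.09,0],[-0.03,0,0.12,0],[-0.05,0,0.13,0],[-0.05,0,0.13,0]]

```text
t: 11.2
ee_pos: [465.8, 293.2, 463.3]
orientation: [0.632, 1.476, -0.631]
ft_force: [0.9, 0.3, 0.2]
width: 45.2
```

```bash
python3 - <<'E'
from h import *
o=readout.get_obs(); print(o['t'],o['ee_pos'],o['ft_force'],o['width'])
im=viewer.get_image('wrist'); cv2.imwrite('pics/wrist7.png',im['color'][:,:,::-1])
im=viewer.get_image('side'); crop(im,(150,150,330,330),3.3,'pics/side7.png')
print(w2px(im,[516,292.5,164]),w2px(im,[516,292.5,124]))
print(models.place_of('side','vial_mid')[:1],models.place_of('side','handle_knob')[:1],models.place_of('wrist','handle_knob')[:1])
E
```

```text
11.2 [465.80347535 293.16834698 463.26459705] [0.89189135 0.3207164  0.2246543 ] 45.16359981831735
[281.14354277 251.72131099] [280.43865214 270.26004953]
[{'position': [674.5, 265.7, 121.4], 'conf': 0.7}] [{'position': [519.0, 288.0, 169.9], 'conf': 0.79}] [{'position': [514.6, 288.8, 167.3], 'conf': 0.77}]
```

View pics/side7.png

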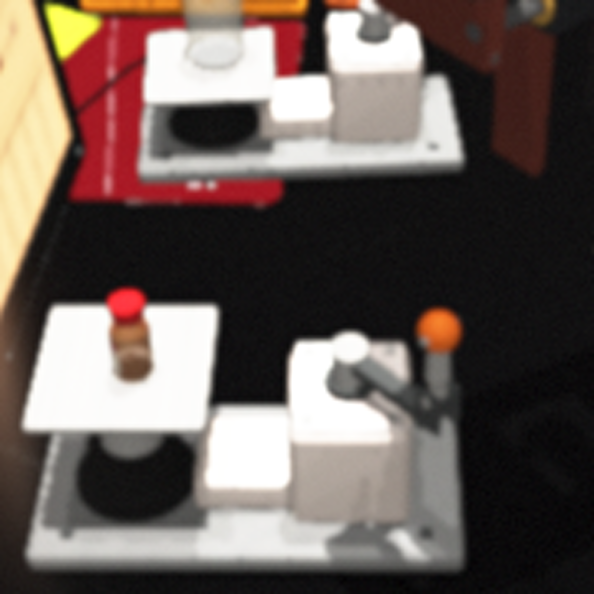

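View pics/wrist7.png

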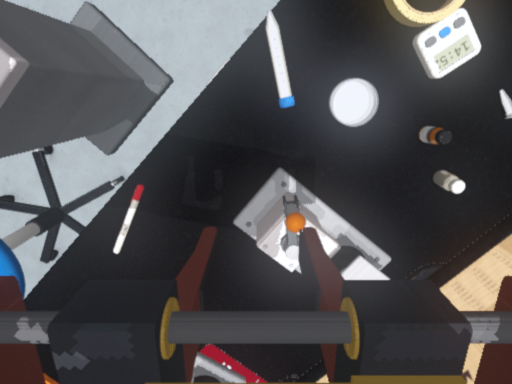

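```bash
python3 -c "
from workcell import workorder
print(workorder.close_job())"
```

```text
the job is handed in; nothing more can be done
None
```

I unfolded the handle on the lift with the red-capped vial until it met its upright stop. I then turned the crank clockwise until it met resistance, released the knob and moved the gripper clear. The job was handed in at about 11 s of the 40 s allowed; it reports no verdict.

What the last checks showed:
- **Handle:** it stands straight up in the side view. The networks put the knob at about 167–170 mm high, against 164 mm expected when upright.
- **Crank:** from the measured positions it turned about 1.6 rad. The force on the gripper reversed at the end of the turn, which fits the hard stop.
- **Vial:** it stands upright on the raised platform. The network puts its centre about 121 mm above the bench, against the required 115 mm, and is good to about 4 mm.
- **Clearance:** the gripper is clear and the wrist force is near zero. The largest single force component reported after any move was about 14 N, well under the limits.

None of these checks failed or disagreed by more than the networks' stated error, except the 170 mm knob reading from the side camera, which is about 6 mm high.

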